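Isolate a control panel and rock a tight relay out of its socket

TASK

Before the relay is swapped, turn the control panel's rotary isolator to its off mark (the small ring). Then grip the tall clear-cased relay and rock it to and fro while easing it up, until its blades come out of the tight socket; the panel is only lying on the bench and must stay flat where it lies, and a straight pull would lift the lot. Finish holding the relay in the gripper, upright and just clear above its socket (within about 2 cm), with the low timer still seated and the other things on the bench left alone.

Things in the scene. Friction and masses are not known exactly. Their poses are not given: they have to be found in the camera images.
- panel: control panel lying loose on the bench, held only by its weight of 1.3 kg: aluminium plate 220 (x) x 380 (y) x 4 mm; origin at the centre of its underside, z up. A DIN rail runs along y in the middle, with the isolator at y = +110 mm, relay sockets at y = -10 and -95, terminal rows 45 mm high at y = +42..+73 and -127..-164. Two wiring ducts along y at x = +-86 mm, 28 wide, 46 high
- socketA (a point): middle of the top face of the relay socket at panel y = -10 mm, 40 mm above the panel's underside. The socket is 90 (x) x 44 (y) mm, its flat top 50 x 44 mm, the terminal tiers at both x ends 6 mm and more lower. Inside, sprung contacts pinch the two rows of blades of what is plugged in
- socketB (a point): the same for the other, equal socket, at panel y = -95 mm
- relay: tall plug-in relay, black base, clear case with a copper coil inside, grey top: 36 x 36 mm, 57 mm high, about 0.09 kg, in one of the two sockets. Origin: middle of the underside of its foot, which stands on the socket's top when seated; z up, x and y parallel to the panel's. The foot is only 12 (x) x 10 (y) mm and 3 mm high, so there is room under the case to tip it by 10 degrees
- relay_blades (a point): point 13 mm under the relay's origin, midway between the tips of its four flat blades (at x = +-13, y = +-9 mm). Each row of two (x = +13, x = -13) is gripped with about 10 N of friction: 20 N for a straight pull, but little pull if tipped to and fro about panel y by 5 to 9 degrees while raised 1 to 1.5 mm a swing. A row is let go when 7 mm up and leaves the socket at 13 mm
- timer: low plug-in timer, grey, 36 x 36 mm and 28 mm high, with a small dial on top, in the other socket; origin as for the relay; to be left seated
- selector_grip (a point): point on the axis of the isolator's black bar handle, 76 mm above the panel's underside. The bar is 40 mm long, 12 mm thick and stands 61 to 86 mm above the panel's underside, on a round skirt of 36 mm diameter; the isolator's face is 54.5 mm up. The point's x axis points along the bar to the end with the white pointer line
- selector (a joint): angle of the isolator handle, rad, growing clockwise seen from above. 0: the pointer points along panel +x, to the ring mark (off). Detents at 0, 0.52 (one bar) and 1.05 (two bars), into which it snaps; about 0.16 N m to turn it
- screwdriver: screwdriver lying on the bench, 190 mm long, a bystander
- mug: white mug, 80 mm wide, 92 mm high, a bystander
- bin: open blue storage bin, 160 x 110 x 70 mm, a bystander
Mind the look-alikes: they are no part of the job. Of the things that look like the relay, the largest one is meant.

How it is judged (in metres and radians):
On the way, in this order (a step that is already met when the one before it is completed fails the run):
1. the isolator stands at its off mark (within 7 degrees) with the relay still seated (value of joint selector between -0.12 and 0.12 rad and z of relay in the frame of panel below 0.042 m), for 0.2 s.
2. the relay is tipped over (3 degrees or more), its blades still in the socket (angle between relay's own z axis and vertical above 0.052 rad and z of relay in the frame of panel below 0.051 m).
3. it is rocked back through upright, its blades still in the socket (angle between relay's own z axis and vertical below 0.03 rad and z of relay in the frame of panel below 0.051 m).
4. it is tipped over again, its blades still in the socket (all of step 2).
At the end, for the whole second after the job is handed in: The relay is held still in the fingers, upright within 11 degrees, its blade tips 1 to 27 mm above the top of its socket and its middle within 25 mm of the socket's, touching nothing of the panel; the isolator is at off within 7 degrees; the panel lies flat on the bench; the timer is seated (z of relay in the frame of panel between 0.054 and 0.08 m and (horizontal distance between relay and socketA below 0.025 m or horizontal distance between relay and socketB below 0.025 m) and angle between relay's own z axis and vertical below 0.2 rad and linear speed of relay below 0.02 m/s and contact force between relay and the fingers above 1 N and contact force between relay and panel below 0.2 N and value of joint selector between -0.12 and 0.12 rad and height (world z) of panel below 0.003 m and angle between panel's own z axis and vertical below 0.02 rad and z of timer in the frame of panel below 0.042 m); the arm keeps its last pose, push and grip.
It fails at once if the panel is lifted off the bench (6 mm, or 3 degrees of tilt) (height (world z) of panel above 0.006 m or angle between panel's own z axis and vertical above 0.052 rad).
It fails at once if the panel is pushed more than 40 mm along the bench (distance of panel from where it was at the start of the episode above 0.04 m).
It fails at once if the timer is pulled up in its socket (z of timer in the frame of panel above 0.044 m).
It fails at once if a bystander on the bench is moved more than 30 mm (distance of any of screwdriver, mug, bin from where it was at the start of the episode above 0.03 m).
It also fails if it takes over 48 s, if anything falls off the work surface, if the arm or the gripper's body presses on something with over 40 N, if the wrist force passes 120 N, or if a joint passes its speed limit or range.

ROBOT

A 6-joint arm with a two-finger parallel gripper is mounted at the origin on the work surface. World frame = base frame: x ahead of the robot, y to its left, z up, the work surface at z = 0. Lengths are in mm, angles in rad, forces in N, time in s.
With the tool pointing down it reaches from about 425 to 1125 mm from the base axis. Payload 14.9 kg.
Tool frame: the origin (TCP) lies on the centre line of the jaws, within the pads' length; the fingertips stand 11 mm ahead of it and the grasp point (between the pads) lies 8 mm behind it; x points along the fingers, y is the direction in which the jaws open and shut, and the axes are right-handed (so a half turn about x gives the same grasp; the last joint's range is limited). The gripper opens to 91 mm and grips with 3 to 60 N. Pads are 32 mm wide; open, the fingers measure 118 mm over their backs; the gripper's body (76 mm by 178 mm) begins 60 mm behind the grasp point.
Start: joints at [-1.375, 0.379, 1.734, -0, 1.028, -0.033], TCP at [158.761, -681.772, 224.932] pointing down, gripper open.
Joint ranges: [-2.77, 2.77], [-0.74, 2.19], [0, 2.66], [-1.06, 4.2], [0.31, 2.87], [-3.08, 3.08]. Speed limits (rad/s): [1.89, 1.89, 2.39, 3.14, 3.14, 3.14].

INTERFACE

Orientations are given as a rotation vector (axis times angle).
In Python, from workcell import r gives the robot as it stands.
- The arm moves only by the tool jog_arm, never from a script. Its argument "rows" is a list that holds one entry, the list of rows, each a list of 7 numbers: the turn, a rotation vector about the tool's x, y, z in rad, then the shift along the tool's x, y, z in mm, then the finger opening in mm, from 0 to 91.2. In form: [[[rx, ry, rz, dx, dy, dz, hand], ...]]. A call has 1 to 20 rows; each row shifts and turns the commanded pose from where the row before left it, along the tool's axes as they then stand; what a row does not reach is not made up. A row lasts 1/8 s, in which the tool goes at most 62.5 mm and 10.7 degrees, less where a joint would pass 70% of its speed; a pose out of reach is approached as far as the arm can. A call is refused whole if a number of a shift passes 62.5 or a number of a turn 0.188, either way. A call with a gripper value outside its range is refused whole. The fingers move at their own pace and stop on an object; "newtons" is the grip in N (left out, the last holds). Time passes only in rows, so rows that do not move let the fingers close. It gives the time, the measured TCP pose, the force and the opening at its end, in the units of the state.
- r.get_obs(): the state, without advancing time (a new reading comes with each control period).
- r.get_image(name): name is "side" or "top" or "wrist"; returns (picture, depth): 480x640x3 uint8, blue, green, red; 480x640 float32, mm along the optical axis (not along the pixel's ray), 0 where there is no reading.
- r.camera_model(name): a dict with "intrinsics" (3x3 intrinsics, pixels), "xyz" and "orientation" of the camera in the world; the wrist camera has in their place "mount" (4x4, takes a point from camera to tool coordinates, whose origin is the TCP and whose axes are the tool frame's). Camera axes: x right, y up, looking along -z (the intrinsics and any distortion apply to the point x, -y, -z); pixel columns grow to the right and rows downward; lengths in mm; the calibration is good to about 2 mm. A picture is of the moment at which its call begins: read the wrist's pose just before it. camera_model takes no time and is no camera call.
- r.sign_off(): hands the job in, once; it reports no verdict.
Trained networks look in the newest picture that a camera, given by its name, has taken for a name from the list of things; names that differ only in an ending like _2 or _b are one class to them, and where a whole thing is asked for, a point or a joint stands for the part that bears it (a point fixed in the world has none). Each returns a list of dicts, best first, with "confidence" (0 to 1); they miss things now and then, are a little off and sometimes report something else, mostly with a low value. They report only what shows in the picture. A call takes as long as a camera call. They do not tell look-alikes from the thing itself.
- r.spot_in(label, camera): "rect" ([left, top, width, height] in pixels, round what is visible of it).
The state is a dict: "time_s": time; "joint_pos": joint angles; "joint_velocities": joint speeds; "joint_torque": joint torques, N m; "ee_pos": TCP position; "eef_rot": TCP orientation; "ft_force": force on the tool from outside, world axes, zero at the start; "torque": the same for the moment, N m; "finger_gap": opening from 0.0 (shut) to 1.0 (fully open).
Only numpy, scipy, OpenCV 4.12 (cv2) and the standard library are available. Lean on these libraries where they do the work, as an engineer would, in place of code of your own. Each camera call takes 0.05 s, during which the arm holds its last target.

## Working session

There is one attempt and no reset: what is moved stays moved. The work goes in short steps, Python scripts to look and compute and a tool call to move; the robot and the scene stay as the last step left them, time stands still between calls to the robot, and variables do not carry over. Pictures are saved under pics/ and viewed, and the job is handed in when it is done.

Besides the shell and the picture viewer there is one more tool, called after ">>>" by a JSON object that holds its "op" and its "data". jog_arm: Moves the arm, as the interface text tells. Its arguments: {"type":"object","properties":{"rows":{"type":"array","items":{"type":"array","items":{"type":"array","items":{"type":"number"}}}},"newtons":{"type":"number"}},"required":["rows"]}

```bash
ls; mkdir -p pics; python3 - <<'E'
from workcell import r
import cv2
o=r.get_obs(); print({k:o[k] for k in ('time_s','ee_pos','eef_rot','finger_gap','ft_force')})
for n in ('side','top','wrist'):
    im,d=r.get_image(n); cv2.imwrite(f'pics/{n}0.png',im); 
    import numpy as np; np.save(f'pics/{n}0.npy',d)
    print(n,r.camera_model(n))
    for l in ('relay','timer','panel','selector_grip','socketA'):
        try: print(l,[(x['rect'],round(x['confidence'],2)) for x in r.spot_in(l,n)])
        except Exception as e: print(l,e)
print(r.get_obs()['time_s'])
E
```

```text
pics
{'time_s': 0.0, 'ee_pos': array([ 158.67350648, -681.39719089,  224.30528189]), 'eef_rot': array([ 2.10062235,  0.24246519, -2.10081002]), 'finger_gap': 1.0008528025937715, 'ft_force': array([ 0.56345296,  0.7170984 , -0.86008978])}
side {'intrinsics': array([[601.02118292,   0.        , 319.06392465],
       [  0.        , 601.02118292, 242.59809294],
       [  0.        ,   0.        ,   1.        ]]), 'xyz': array([ 555.27391692, -986.60647385,  994.13711702]), 'orientation': array([ 0.81729611, -0.02697556, -0.0170932 ])}
relay [([219.2, 280.3, 18.3, 27.2], 0.81), ([406.6, 280.8, 16.5, 21.7], 0.74), ([321.2, 269.4, 20.0, 28.3], 0.59)]
timer [([312.6, 251.8, 17.6, 18.8], 0.78)]
panel [([260.9, 204.9, 131.9, 141.6], 0.56)]
selector_grip [([300.2, 213.1, 16.8, 16.3], 0.57)]
socketA [([259.3, 207.6, 130.8, 141.2], 0.92)]
top {'intrinsics': array([[486.82124518,   0.        , 316.42457202],
       [  0.        , 486.82124518, 231.35254895],
       [  0.        ,   0.        ,   1.        ]]), 'xyz': array([ 373.77580477,   -6.59913177, 1339.61187111]), 'orientation': array([ 0.12
[... 257 characters left out ...]
2, 98.1], 0.61)]
selector_grip [([276.2, 229.4, 13.8, 12.5], 0.72)]
socketA [([247.4, 178.3, 150.3, 108.4], 0.93)]
wrist {'intrinsics': array([[355.72219387,   0.        , 314.40380853],
       [  0.        , 355.72219387, 241.76042149],
       [  0.        ,   0.        ,   1.        ]]), 'mount': array([[-8.50883675e-05,  2.74195240e-01, -9.61674042e-01,
        -1.58981321e+02],
       [ 9.99999971e-01,  2.39862471e-04, -2.00891532e-05,
         5.13741985e-01],
       [ 2.25161162e-04, -9.61674016e-01, -2.74195253e-01,
        -7.73777612e+01],
       [ 0.00000000e+00,  0.00000000e+00,  0.00000000e+00,
         1.00000000e+00]])}
relay []
timer []
panel []
selector_grip []
socketA []
0.9
```

View pics/side0.png

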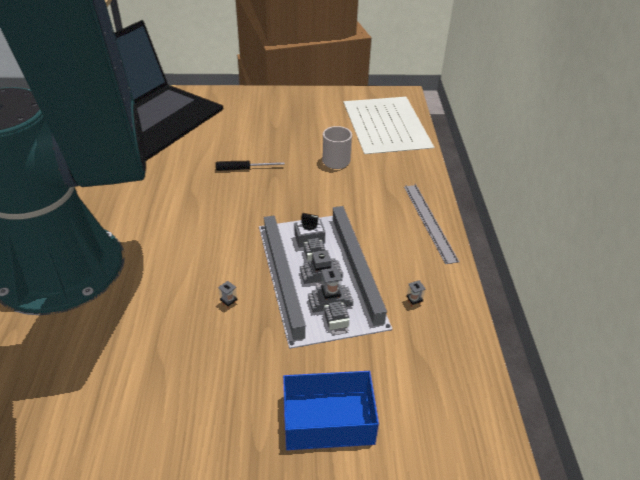

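View pics/top0.png

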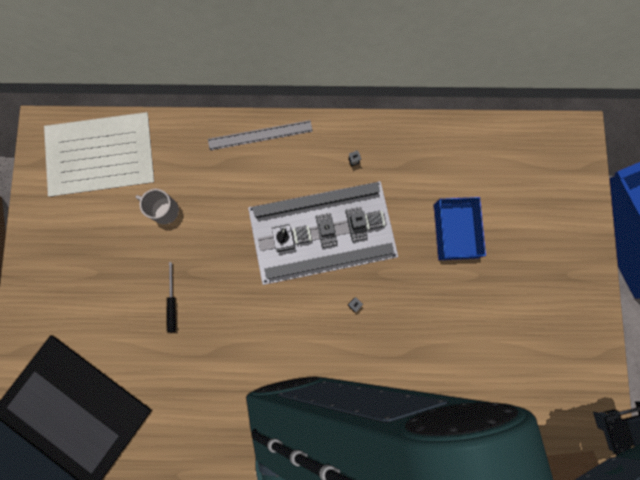

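```bash
python3 - <<'E'
import cv2
a=cv2.imread('pics/side0.png')[190:360,240:440]; cv2.imwrite('pics/side0c.png',cv2.resize(a,None,fx=4,fy=3.5,interpolation=cv2.INTER_CUBIC)[:600,:800])
a=cv2.imread('pics/top0.png')[170:300,240:410]; cv2.imwrite('pics/top0c.png',cv2.resize(a,None,fx=4.5,fy=4.5,interpolation=cv2.INTER_CUBIC)[:600,:800])
E
```

```text
(no output)
```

View pics/side0c.png

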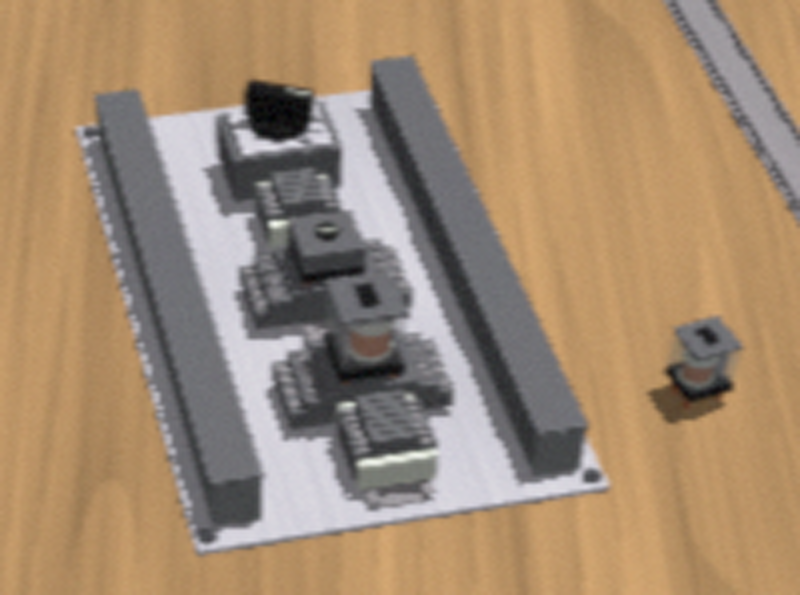

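View pics/top0c.png

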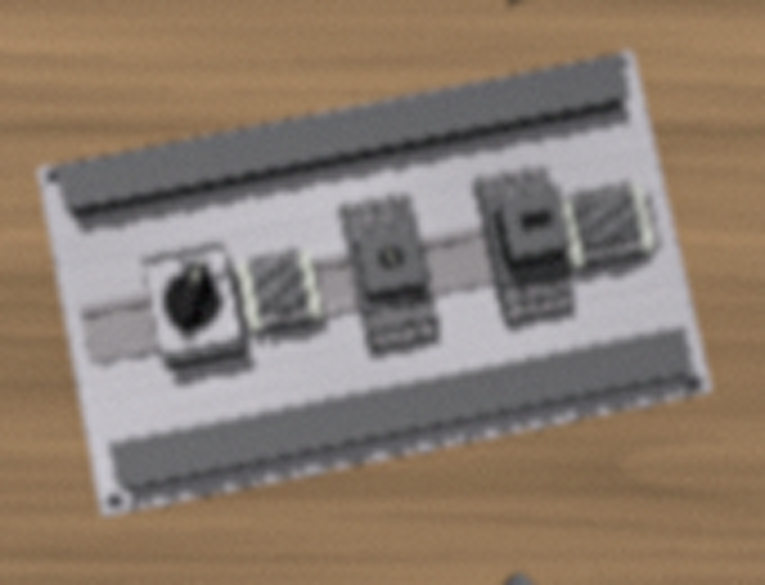

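Relay look-alikes in the side view are the loose small ones at (228,293) and (415,292), and the one in the panel at (331,283). In the top view those are (355,303), (354,159) and (357,219). The panel one is the largest and sits in socket B, next to the outer terminal row, so I choose it. Next I locate the panel.

```bash
cat > h.py <<'E'
import numpy as np, cv2
from scipy.spatial.transform import Rotation as R
from scipy.optimize import least_squares
def cam(r,name,obs=None):
    m=r.camera_model(name); K=m['intrinsics']
    if name=='wrist':
        T=np.eye(4);T[:3,:3]=R.from_rotvec(obs['eef_rot']).as_matrix();T[:3,3]=obs['ee_pos']
        T=T@m['mount']
    else:
        T=np.eye(4);T[:3,:3]=R.from_rotvec(m['orientation']).as_matrix();T[:3,3]=m['xyz']
    return K,T
def proj(K,T,P):
    P=np.atleast_2d(P); c=(P-T[:3,3])@T[:3,:3]; c=c*[1,-1,-1]; u=c@K.T; return u[:,:2]/u[:,2:]
def ray(K,T,uv):
    d=np.linalg.inv(K)@[uv[0],uv[1],1]; d=d*[1,-1,-1]; return T[:3,3],T[:3,:3]@d
def onz(K,T,uv,z):
    o,d=ray(K,T,uv); return o+d*(z-o[2])/d[2]
def deproj(K,T,uv,dep):
    o,d=ray(K,T,uv); return o+d*dep
def tri(obs):  # list of (K,T,uv)
    A=np.zeros((3,3));b=np.zeros(3)
    for K,T,uv in obs:
        o,d=ray(K,T,uv); d=d/np.linalg.norm(d); M=np.eye(3)-np.outer(d,d); A+=M;b+=M@o
    return np.linalg.solve(A,b)
def pan(x,y,a,P):
    P=np.atleast_2d(P).astype(float); c,s=np.cos(a),np.sin(a)
    return np.c_[x+c*P[:,0]-s*P[:,1], y+s*P[:,0]+c*P[:,1], P[:,2]]
E
python3 - <<'E'
from workcell import r
from h import *
Kt,Tt=cam(r,'top');Ks,Ts=cam(r,'side')
for n,K,T,c in (('top',Kt,Tt,[(248.9,207.8),(380,181.6),(397.8,256.2),(262.7,284.4)]),('side',Ks,Ts,[(259.5,226.6),(391.7,329.4),(289.5,347.4)])):
    d=np.load(f'pics/{n}0.npy')
    for uv in c: print(n,uv,onz(K,T,uv,4).round(1))
# panel corners: top TL=( +x? ) 
Pc={'top':[(110,190),(110,-190),(-110,-190),(-110,190)],'side':[(-110,190),(110,-190),(-110,-190)]}
C={'top':[(248.9,207.8),(380,181.6),(397.8,256.2),(262.7,284.4)],'side':[(259.5,226.6),(391.7,329.4),(289.5,347.4)]}
def f(p,names=('top','side')):
    e=[]
    for n in names:
        K,T=(Kt,Tt) if n=='top' else (Ks,Ts)
        P=pan(*p,[(a,b,4) for a,b in Pc[n]]); e.append((proj(K,T,P)-C[n]).ravel())
    return np.concatenate(e)
for nm in (('top','side'),('top',),('side',)):
    s=least_squares(f,[580,0,0.2],args=(nm,)); print(nm,s.x,np.degrees(s.x[2]),s.fun.round(1))
E
```

```text
top (248.9, 207.8) [660.9 173.5   4. ]
top (380, 181.6) [ 740.4 -195.     4. ]
top (397.8, 256.2) [ 528.4 -241.4    4. ]
top (262.7, 284.4) [447.6 129.3   4. ]
side (259.5, 226.6) [453.8 127.6   4. ]
side (391.7, 329.4) [ 744.9 -197.8    4. ]
side (289.5, 347.4) [ 531.7 -241.6    4. ]
('top', 'side') [ 5.97072328e+02 -3.36560689e+01  2.11996699e-01] 12.146516098314832 [-0.6 -1.3  0.4 -1.4  0.4 -0.4  0.1 -0.7 -1.7 -0.3 -0.2 -0.6 -1.1  0.4]
('top',) [ 5.94411334e+02 -3.34032987e+01  2.12644451e-01] 12.183629590991655 [-0.7 -0.3  0.3 -0.6  0.3  0.5  0.1  0.3]
('side',) [ 5.99776279e+02 -3.39965681e+01  2.05260191e-01] 11.760542648450993 [-0.2 -0.5  0.6 -0.1 -0.4  0.3]
```

```bash
python3 - <<'E'
from workcell import r
from h import *
o=r.get_obs(); M=R.from_rotvec(o['eef_rot']).as_matrix(); print(M.round(3), o['joint_pos'].round(3) if hasattr(o['joint_pos'],'round') else o['joint_pos'])
p=(597,-34,.211)
for n,P in dict(sel=(0,110,76),A=(0,-10,40),B=(0,-95,40)).items(): print(n,pan(*p,P).round(1))
d=pan(*p,(0,110,76))[0]+[0,0,0]-o['ee_pos']
# view pose: aim at panel (0,10), TCP z 240
t=pan(*p,(0,40,0))[0]; t[2]=225; print((M.T@(t-o['ee_pos'])).round(1))
E
```

```text
[[ 0.     0.227 -0.974]
 [-0.    -0.974 -0.227]
 [-1.     0.    -0.   ]] [-1.375  0.379  1.734  0.     1.028 -0.033]
sel [[574.   73.6  76. ]]
A [[599.1 -43.8  40. ]]
B [[ 616.9 -126.9   40. ]]
[-1.000e-01 -5.715e+02 -5.744e+02]
```

>>> {"op": "jog_arm", "data": {"rows": [[[0,0,0,0,-20,-20,91],[0,0,0,0,-41,-41,91],[0,0,0,0,-42,-42,91],[0,0,0,0,-42,-42,91],[0,0,0,0,-42,-42,91],[0,0,0,0,-42,-42,91],[0,0,0,0,-42,-42,91],[0,0,0,0,-42,-42,91],[0,0,0,0,-42,-42,91],[0,0,0,0,-42,-42,91],[0,0,0,0,-42,-42,91],[0,0,0,0,-42,-42,91],[0,0,0,0,-42,-42,91],[0,0,0,0,-42,-42,91],[0,0,0,0,-6,-9,91],[0,0,0,0,0,0,91]]]}}

```text
time_s: 2.9
ee_pos: [588.2, 4.7, 224.7]
eef_rot: [2.099, 0.242, -2.1]
ft_force: [-0.2, -0.4, -0.2]
finger_gap: 0.999
```

```bash
python3 - <<'E'
from workcell import r
from h import *
import json
o=r.get_obs(); print(o['joint_pos'], o['ee_pos'],o['eef_rot'])
im,d=r.get_image('wrist'); cv2.imwrite('pics/w1.png',im); np.save('pics/w1.npy',d); np.savez('pics/w1o.npz',ee_pos=o['ee_pos'],eef_rot=o['eef_rot'])
for l in ('relay','timer','selector_grip'): print(l,[(x['rect'],round(x['confidence'],2)) for x in r.spot_in(l,'wrist')])
K,T=cam(r,'wrist',o); p=(597,-34,.211)
for P in ((0,110,76),(0,-10,68),(0,-95,97)): print(proj(K,T,pan(*p,P)))
E
```

```text
[-3.16415747e-02  2.05814976e-01  1.96422322e+00 -1.50438159e-04
  9.71981978e-01  1.30938520e+00] [588.2242023    4.66106849 224.71702602] [ 2.09916521  0.24230884 -2.10009747]
relay [([425.2, 204.4, 72.9, 53.3], 0.9), ([482.2, 0.8, 57.9, 43.7], 0.84), ([362.6, 371.5, 27.4, 17.1], 0.61)]
timer [([341.6, 202.0, 48.6, 44.7], 0.71)]
selector_grip [([218.0, 204.7, 37.4, 46.7], 0.58)]
[[234.78743845 228.56576012]]
[[368.17685179 228.84802194]]
[[474.76487965 238.99813128]]
```

View pics/w1.png

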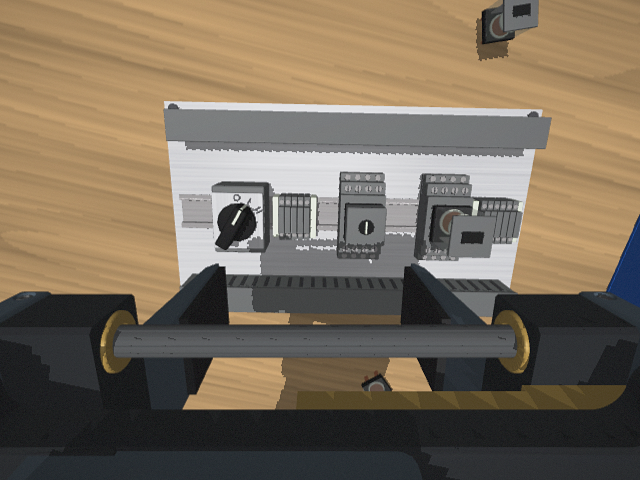

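```bash
python3 - <<'E'
import cv2
a=cv2.imread('pics/w1.png'); 
cv2.imwrite('pics/w1sel.png',cv2.resize(a[170:270,190:290],None,fx=6,fy=6,interpolation=cv2.INTER_CUBIC))
cv2.imwrite('pics/w1rel.png',cv2.resize(a[165:275,410:530],None,fx=5,fy=5,interpolation=cv2.INTER_CUBIC))
E
```

```text
(no output)
```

View pics/w1sel.png

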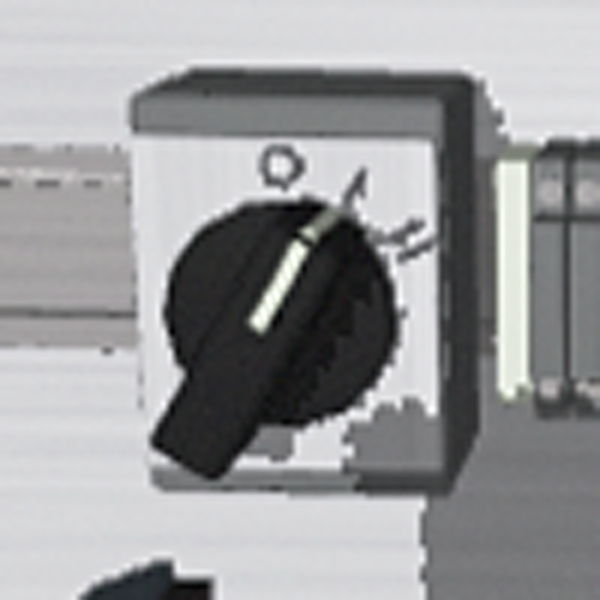

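View pics/w1rel.png

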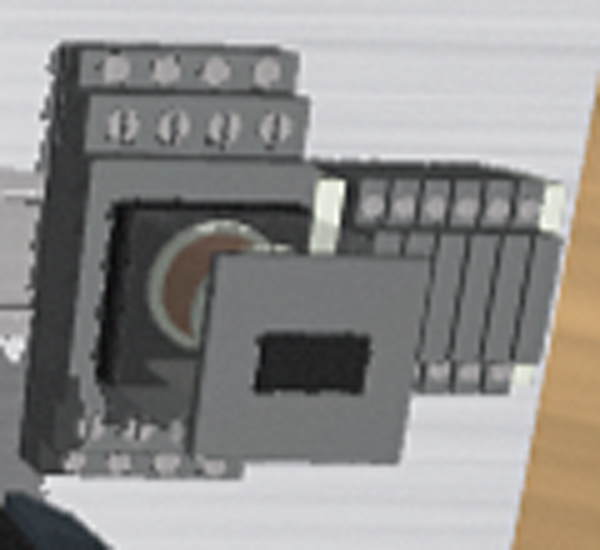

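```bash
python3 - <<'E'
from workcell import r
from h import *
o=dict(np.load('pics/w1o.npz')); K,T=cam(r,'wrist',o); d=np.load('pics/w1.npy')
c=lambda x,y,f,ox,oy:(x/f+ox,y/f+oy)
rel=[c(x,y,5,410,165) for x,y in ((215,253),(435,255),(405,463),(193,457))]
rc=np.mean(rel,0); 
for nm,uv in (('relay top',rc),('timer',(375,240)),('isoface',(200+20,200)),('bar',(228,238)),('plate',(300,180)),('bench',(300,60))):
    dd=d[int(uv[1])-1:int(uv[1])+2,int(uv[0])-1:int(uv[0])+2]; print(nm,np.round(uv,1),deproj(K,T,uv,np.median(dd)).round(1))
# world sizes
W=[onz(K,T,u,97) for u in rel]; W=np.array(W); print('relay top',W.mean(0).round(1),np.linalg.norm(W-np.roll(W,1,0),axis=1).round(1))
v=(W[0]+W[1]-W[2]-W[3]);print('yaw',np.arctan2(v[1],v[0])); v=(W[0]+W[3]-W[1]-W[2]);print('yaw y',np.arctan2(-v[0],v[1]))
print('skirt',onz(K,T,(237,222.2),61).round(1))
iso=[c(x,y,6,190,170) for x,y in ((133,133),(441,133),(441,475),(150,470))]
W=np.array([onz(K,T,u,54.5) for u in iso]);print('iso',W.mean(0).round(1),np.linalg.norm(W-np.roll(W,1,0),axis=1).round(1))
bar=[c(x,y,6,190,170) for x,y in ((320,225),(182,458))]
W=np.array([onz(K,T,u,86) for u in bar]);v=W[0]-W[1];print('bar',W,W.mean(0),np.degrees(np.arctan2(v[1],v[0])),np.linalg.norm(v))
E
```

```text
relay top [472.4 236.4] [ 618.5 -124.3   96.8]
timer [375 240] [590.  -53.   66.7]
isoface [220 200] [591.5  95.3  54.1]
bar [228 238] [567.   76.3  85.4]
plate [300 180] [620.8  27.4   3.3]
bench [300  60] [734.2  52.8  -1. ]
relay top [ 618.3 -124.3   97. ] [35.2 36.2 36.  36.1]
yaw 0.22988890555257113
yaw y 0.21014403744873103
skirt [576.1  75.1  61. ]
iso [575.7  74.9  54.5] [54.4 47.5 55.2 46.9]
bar [[596.66265332  67.91081685  86.        ]
 [558.23281779  81.49214363  86.        ]] [577.44773555  74.70148024  86.        ] -19.463703563979532 40.759105681462785
```

>>> {"op": "jog_arm", "data": {"rows": [[[0,0,0,0,-36,-2,60],[0,0,0,0,-35.2,-2.1,45],[0.18,0,0,30,0,0,45],[0.18,0,0,40,0,0,45],[0.18,0,0,30,0,0,45],[0,0,0,20,0,0,45],[0,0,0,0,0,0,45]]], "newtons": 20}}

```text
time_s: 3.98
ee_pos: [575.4, 74.2, 104.1]
eef_rot: [-2.054, 0.319, 2.058]
ft_force: [-0.2, 0.1, 1.3]
finger_gap: 0.492
```

```bash
python3 - <<'E'
from workcell import r
from h import *
o=r.get_obs(); print(o['joint_pos'], o['ee_pos'],R.from_rotvec(o['eef_rot']).as_matrix().round(3),o['finger_gap'])
im,d=r.get_image('wrist'); cv2.imwrite('pics/w2.png',im); np.save('pics/w2.npy',d); np.savez('pics/w2o.npz',ee_pos=o['ee_pos'],eef_rot=o['eef_rot'])
K,T=cam(r,'wrist',o)
for z in (61,86): print(proj(K,T,(576,75,z)))
E
```

```text
[ 8.81109145e-02  3.69134569e-01  2.02211009e+00 -5.58542211e-06
  7.52320097e-01  1.96675059e+00] [575.43905058  74.22383084 104.08256991] [[-0.002 -0.303 -0.953]
 [-0.    -0.953  0.303]
 [-1.     0.001  0.002]] 0.4918559005281509
[[312.01348444 273.00061041]]
[[311.76121947 289.73324722]]
```

View pics/w2.png

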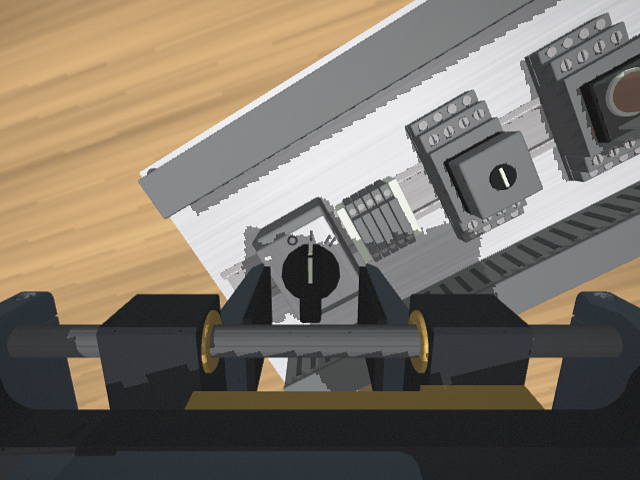

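The bar stands upright at column 311, midway between the fingers, and the skirt centre at (311,272) matches the prediction of (312,273). I'll go down and grip.

>>> {"op": "jog_arm", "data": {"rows": [[[0,0,0,15,0,0,45],[0,0,0,14,0,0,45],[0,0,0,0,0,0,20],[0,0,0,0,0,0,5],[0,0,0,0,0,0,5],[0,0,0,0,0,0,5],[0,0,0,0,0,0,5]]], "newtons": 20}}

```text
time_s: 4.9
ee_pos: [576.5, 75.0, 76.4]
eef_rot: [-2.054, 0.322, 2.052]
ft_force: [0.3, 3.2, 4.3]
finger_gap: 0.13
```

>>> {"op": "jog_arm", "data": {"rows": [[[-0.11,0,0,0,0,0,5],[-0.11,0,0,0,0,0,5],[-0.11,0,0,0,0,0,5],[-0.11,0,0,0,0,0,5],[-0.1,0,0,0,0,0,5],[0,0,0,0,0,0,5],[0,0,0,0,0,0,5]]], "newtons": 25}}

```text
time_s: 5.78
ee_pos: [576.5, 75.4, 76.3]
eef_rot: [2.102, 0.242, -2.1]
ft_force: [-0.1, 7.3, 3.1]
finger_gap: 0.13
```

```bash
python3 - <<'E'
from workcell import r
from h import *
o=r.get_obs(); M=R.from_rotvec(o['eef_rot']).as_matrix(); print(o['ee_pos'],M.round(3),np.degrees(np.arctan2(M[1,1],M[0,1])),o['finger_gap']*91.2,o['ft_force'],o['torque'])
E
```

```text
[576.51639839  75.42884942  76.32904242] [[ 0.001  0.227 -0.974]
 [ 0.001 -0.974 -0.227]
 [-1.    -0.001 -0.001]] -76.90547656223495 11.899453066392601 [-0.0724274   7.33071928  3.07007346] [ 1.56856629 -0.08401116 -0.06062149]
```

>>> {"op": "jog_arm", "data": {"rows": [[[0,0,0,0,0,0,40],[0,0,0,0,0,0,45],[0,0,0,0,0,0,45],[0,0,0,-30,0,0,45],[0,0,0,-55,0,0,60],[0,0,0,-30,0,0,70],[0,0,0,0,0,0,70]]]}}

```text
time_s: 6.65
ee_pos: [577.4, 74.8, 193.4]
eef_rot: [2.105, 0.241, -2.096]
ft_force: [0.6, 0.6, 0.0]
finger_gap: 0.762
```

```bash
python3 - <<'E'
from workcell import r
from h import *
o=r.get_obs(); print(o['ee_pos'],o['ft_force'])
im,d=r.get_image('wrist'); cv2.imwrite('pics/w3.png',im); np.save('pics/w3.npy',d); np.savez('pics/w3o.npz',ee_pos=o['ee_pos'],eef_rot=o['eef_rot'])
a=im[100:340,220:560]; cv2.imwrite('pics/w3c.png',cv2.resize(a,None,fx=2.3,fy=2.3,interpolation=cv2.INTER_CUBIC))
E
```

```text
[577.42327482  74.8479818  193.35065959] [0.58013303 0.61633038 0.04299677]
```

View pics/w3c.png

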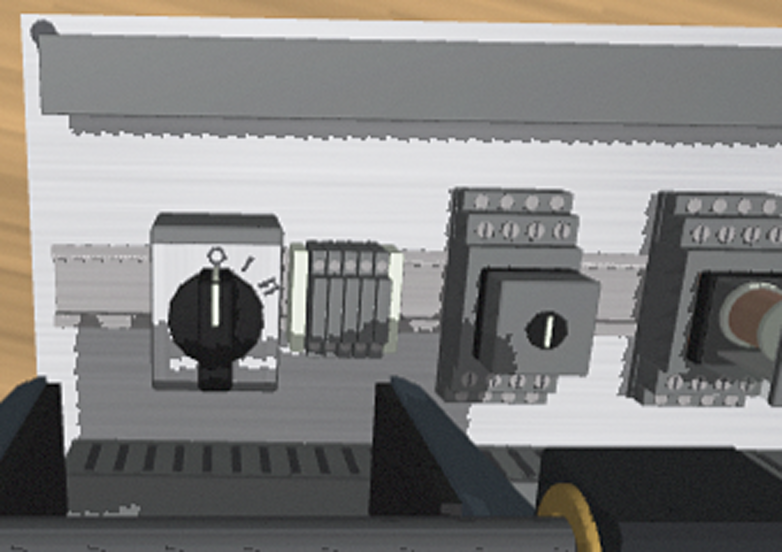

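The pointer now stands at the ring (crop 215,255). Next I go over to the relay and turn the jaws to panel x.

>>> {"op": "jog_arm", "data": {"rows": [[[0,0,0,0,51,1,70],[0,0,0,0,51,1.5,70],[0,0,0,0,51,1.5,70],[-0.14,0,0,0,51,1.5,70],[-0.18,0,0,0,0,0,70],[-0.18,0,0,0,0,0,70],[-0.18,0,0,0,0,0,70],[-0.18,0,0,0,0,0,70],[-0.18,0,0,0,0,0,70],[-0.18,0,0,0,0,0,70],[-0.18,0,0,0,0,0,70],[-0.153,0,0,0,0,0,70],[0,0,0,0,0,0,70]]]}}

```text
time_s: 8.32
ee_pos: [616.4, -125.0, 189.4]
eef_rot: [1.053, 1.303, -1.054]
ft_force: [0.3, -0.1, -0.5]
finger_gap: 0.771
```

```bash
python3 - <<'E'
from workcell import r
from h import *
o=r.get_obs(); M=R.from_rotvec(o['eef_rot']).as_matrix(); print(o['ee_pos'],M.round(4),np.degrees(np.arctan2(M[1,1],M[0,1])),o['finger_gap'],o['joint_pos'],o['ft_force'])
im,d=r.get_image('wrist'); cv2.imwrite('pics/w4.png',im); np.save('pics/w4.npy',d); np.savez('pics/w4o.npz',ee_pos=o['ee_pos'],eef_rot=o['eef_rot'])
K,T=cam(r,'wrist',o)
print([(x['rect'],round(x['confidence'],2)) for x in r.spot_in('relay','wrist')])
for y in(-124,): print(proj(K,T,(618,-124.5,97)))
E
```

```text
[ 616.35387682 -125.01452962  189.41529076] [[-2.100e-03  9.780e-01  2.084e-01]
 [ 5.000e-04  2.084e-01 -9.780e-01]
 [-1.000e+00 -1.900e-03 -9.000e-04]] 12.029281474751677 0.7707378085069713 [-2.37160143e-01  3.14064314e-01  1.89875327e+00 -3.43465831e-05
  9.30903580e-01 -4.47089308e-01] [ 0.30481271 -0.08749224 -0.45263572]
[([481.7, 238.7, 59.2, 47.2], 0.92), ([290.1, 211.4, 51.7, 61.0], 0.73), ([34.7, 149.1, 73.8, 41.4], 0.65)]
[[317.17742681 248.57873421]]
```

View pics/w4.png

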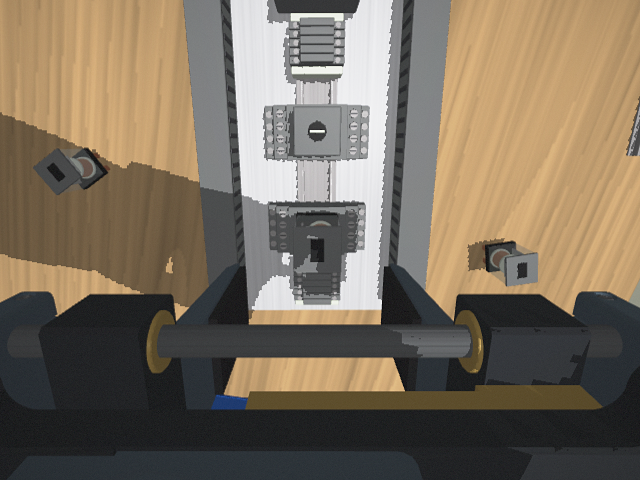

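```bash
python3 - <<'E'
import cv2
a=cv2.imread('pics/w4.png')
cv2.imwrite('pics/w4c.png',cv2.resize(a[190:310,250:390],None,fx=5,fy=5,interpolation=cv2.INTER_CUBIC))
E
```

```text
(no output)
```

View pics/w4c.png

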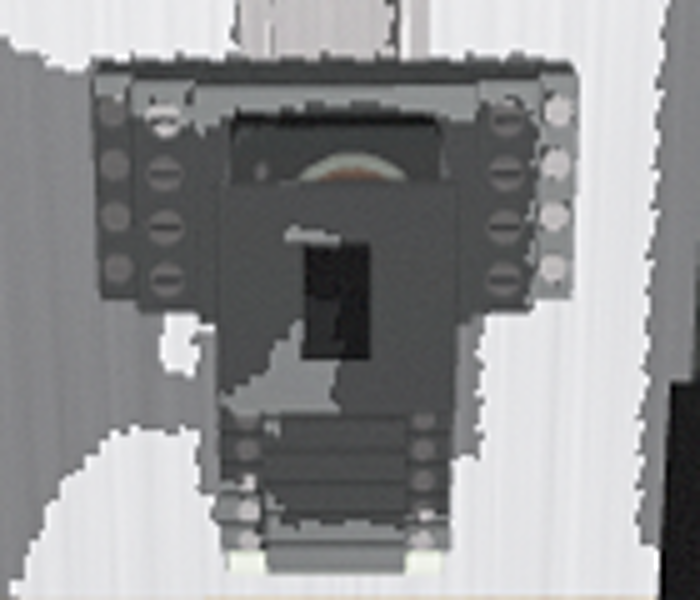

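>>> {"op": "jog_arm", "data": {"rows": [[[0,0,0,30,1.7,0.5,70],[0,0,0,45,0,0,70],[0,0,0,35,0,0,70],[0,0,0,14,0,0,70],[0,0,0,0,0,0,50],[0,0,0,0,0,0,40],[0,0,0,0,0,0,25],[0,0,0,0,0,0,25],[0,0,0,0,0,0,25]]], "newtons": 15}}

```text
time_s: 9.55
ee_pos: [618.8, -125.5, 67.9]
eef_rot: [1.052, 1.301, -1.052]
ft_force: [-5.2, -1.1, 9.3]
finger_gap: 0.393
```

>>> {"op": "jog_arm", "data": {"rows": [[[0,0,0,0,0,0,25],[0,0,0,0,0,0,25],[0,0,0,0,0,0,25]]], "newtons": 50}}

```text
time_s: 9.93
ee_pos: [618.9, -125.5, 67.9]
eef_rot: [1.052, 1.301, -1.052]
ft_force: [-4.3, -0.8, 8.2]
finger_gap: 0.392
```

```bash
python3 - <<'E'
from workcell import r
from h import *
o=r.get_obs(); M=R.from_rotvec(o['eef_rot']).as_matrix(); print(o['ee_pos'],M.round(4),o['finger_gap']*91.2,o['ft_force'],o['torque'])
im,d=r.get_image('wrist'); cv2.imwrite('pics/w5.png',im)
im,d=r.get_image('side'); cv2.imwrite('pics/s5.png',cv2.resize(im[190:360,240:440],None,fx=4,fy=3.5,interpolation=cv2.INTER_CUBIC))
E
```

```text
[ 618.85274133 -125.46225886   67.884205  ] [[ 0.000e+00  9.778e-01  2.095e-01]
 [-3.000e-04  2.095e-01 -9.778e-01]
 [-1.000e+00 -0.000e+00  3.000e-04]] 35.71436672071534 [-4.29818161 -0.7521544   8.23429619] [-0.19410849  0.85148442  0.01726154]
```

View pics/w5.png

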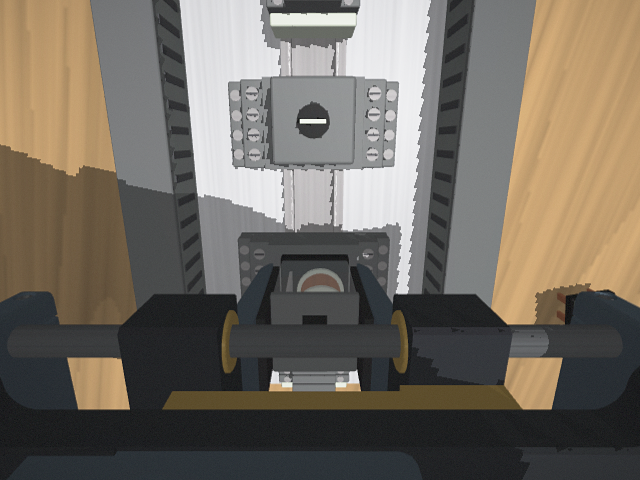

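View pics/s5.png

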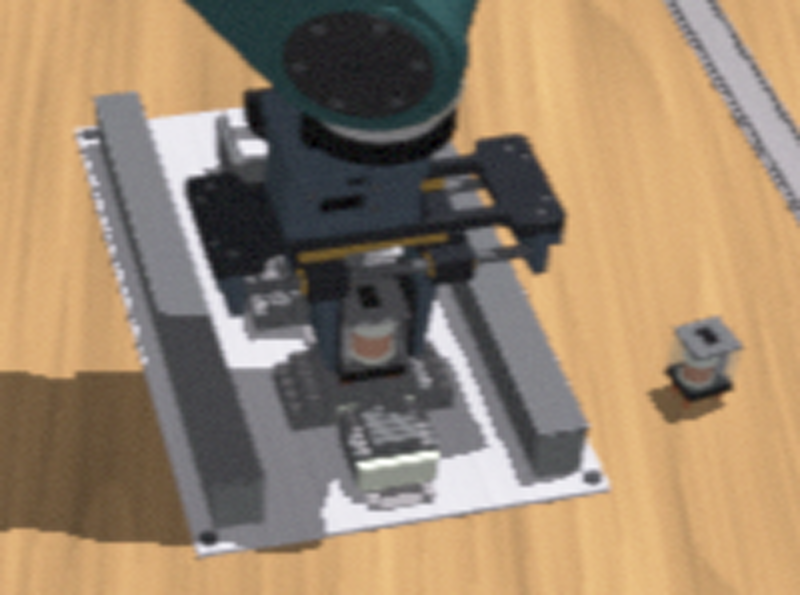

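>>> {"op": "jog_arm", "data": {"rows": [[[0,0,0.05,-0.4,-1.4,0,25],[0,0,0.05,-0.4,-1.4,0,25],[0,0,0.05,-0.4,-1.4,0,25],[0,0,0,0,0,0,25]]], "newtons": 55}}

```text
time_s: 10.52
ee_pos: [613.9, -126.1, 68.2]
eef_rot: [1.132, 1.204, -0.94]
ft_force: [-3.9, 2.7, 4.3]
finger_gap: 0.393
```

```bash
cat > st.py <<'E'
from workcell import r
from h import *
o=r.get_obs(); M=R.from_rotvec(o['eef_rot']).as_matrix()
# tilt about panel y: tool x axis deviation along panel x
px=np.array([np.cos(.211),np.sin(.211),0]); print('t',o['time_s'],'tcp',o['ee_pos'].round(2),'tilt deg',np.degrees(np.arcsin(M[:,0]@px)).round(2),'side',np.degrees(np.arcsin(M[:,0]@[-px[1],px[0],0])).round(2),'pivot',(o['ee_pos']+28*M[:,0]).round(2),'F',o['ft_force'].round(1),'T',o['torque'].round(2),'gap',o['finger_gap']*91.2)
E
python3 st.py; python3 - <<'E'
from workcell import r
import cv2
im,d=r.get_image('wrist'); cv2.imwrite('pics/w6.png',im[40:440,60:580])
im,d=r.get_image('side'); cv2.imwrite('pics/s6.png',cv2.resize(im[190:360,240:440],None,fx=4,fy=3.5,interpolation=cv2.INTER_CUBIC))
E
```

```text
t 10.525 tcp [ 613.91 -126.07   68.23] tilt deg 8.55 side 0.03 pivot [ 617.98 -125.19   40.54] F [-3.9  2.7  4.3] T [0.65 0.73 0.13] gap 35.8700900623569
```

View pics/s6.png

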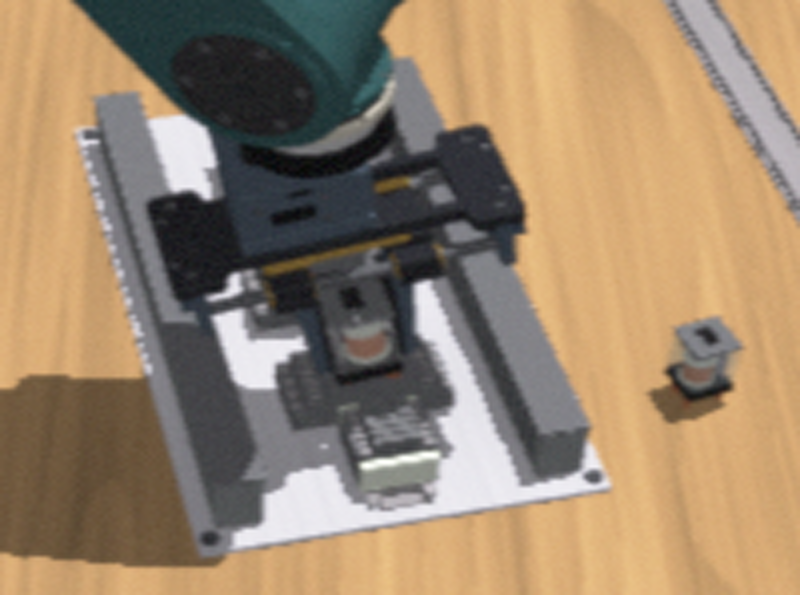

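View pics/w6.png

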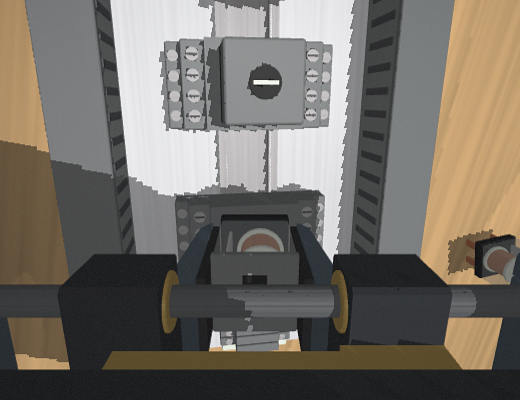

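The relay is tilted 8.5° in the grip, the blades are still in, and the panel is flat. Swinging the other way now.

>>> {"op": "jog_arm", "data": {"rows": [[[0,0,-0.05,-0.2,1.4,0,25],[0,0,-0.05,-0.2,1.4,0,25],[0,0,-0.05,-0.2,1.4,0,25],[0,0,0,0,0,0,25],[0,0,-0.05,-0.2,1.4,0,25],[0,0,-0.05,-0.2,1.4,0,25],[0,0,-0.05,-0.2,1.4,0,25],[0,0,0,0,0,0,25]]]}}

```text
time_s: 11.62
ee_pos: [623.3, -124.4, 69.4]
eef_rot: [0.966, 1.397, -1.163]
ft_force: [-1.2, 0.6, 1.9]
finger_gap: 0.388
```

```bash
python3 st.py
```

```text
t 11.625 tcp [ 623.32 -124.37   69.41] tilt deg -8.55 side -0.02 pivot [ 619.25 -125.25   41.72] F [-1.2  0.6  1.9] T [ 0.24  0.07 -0.08] gap 35.38467361606496
```

>>> {"op": "jog_arm", "data": {"rows": [[[0,0,0.05,-0.2,-1.4,0,25],[0,0,0.05,-0.2,-1.4,0,25],[0,0,0.05,-0.2,-1.4,0,25],[0,0,0.05,-0.2,-1.4,0,25],[0,0,0.05,-0.2,-1.4,0,25],[0,0,0.05,-0.2,-1.4,0,25],[0,0,0,0,0,0,25],[0,0,-0.05,-0.2,1.4,0,25],[0,0,-0.05,-0.2,1.4,0,25],[0,0,-0.05,-0.2,1.4,0,25],[0,0,-0.05,-0.2,1.4,0,25],[0,0,-0.05,-0.2,1.4,0,25],[0,0,-0.05,-0.2,1.4,0,25],[0,0,0,0,0,0,25]]]}}

```text
time_s: 13.38
ee_pos: [624.5, -124.4, 73.1]
eef_rot: [0.966, 1.395, -1.163]
ft_force: [1.5, 1.4, 7.8]
finger_gap: 0.392
```

```bash
python3 st.py;  python3 - <<'E'
from workcell import r
import cv2
im,d=r.get_image('side'); cv2.imwrite('pics/s7.png',cv2.resize(im[190:360,240:440],None,fx=4,fy=3.5,interpolation=cv2.INTER_CUBIC))
E
```

```text
t 13.375 tcp [ 624.48 -124.45   73.1 ] tilt deg -8.51 side -0.08 pivot [ 620.44 -125.36   45.4 ] F [1.5 1.4 7.8] T [ 0.17 -0.19 -0.02] gap 35.758168632167916
```

View pics/s7.png

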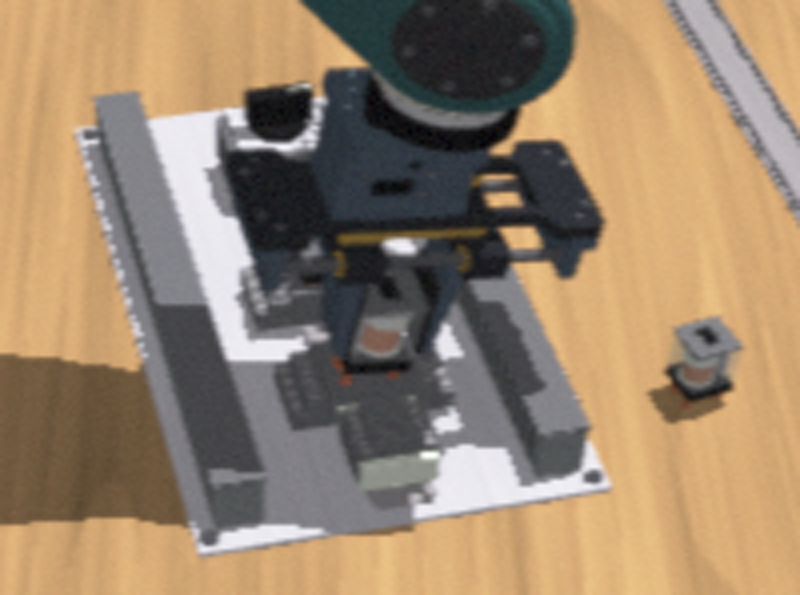

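>>> {"op": "jog_arm", "data": {"rows": [[[0,0,0.05,-0.1,-1.4,0,25],[0,0,0.05,-0.1,-1.4,0,25],[0,0,0.05,-0.1,-1.4,0,25],[0,0,0.05,-0.1,-1.4,0,25],[0,0,0.05,-0.1,-1.4,0,25],[0,0,0.05,-0.1,-1.4,0,25],[0,0,0,0,0,0,25]]]}}

```text
time_s: 14.3
ee_pos: [613.9, -126.5, 73.3]
eef_rot: [1.132, 1.202, -0.939]
ft_force: [-6.0, -2.8, 3.0]
finger_gap: 0.394
```

```bash
python3 st.py;  python3 - <<'E'
from workcell import r
import cv2
im,d=r.get_image('side'); cv2.imwrite('pics/s8.png',cv2.resize(im[190:360,240:440],None,fx=4,fy=3.5,interpolation=cv2.INTER_CUBIC))
E
```

```text
t 14.3 tcp [ 613.92 -126.53   73.29] tilt deg 8.63 side -0.03 pivot [ 618.03 -125.67   45.61] F [-6.  -2.8  3. ] T [-0.61  1.04 -0.09] gap 35.93462142337437
```

View pics/s8.png

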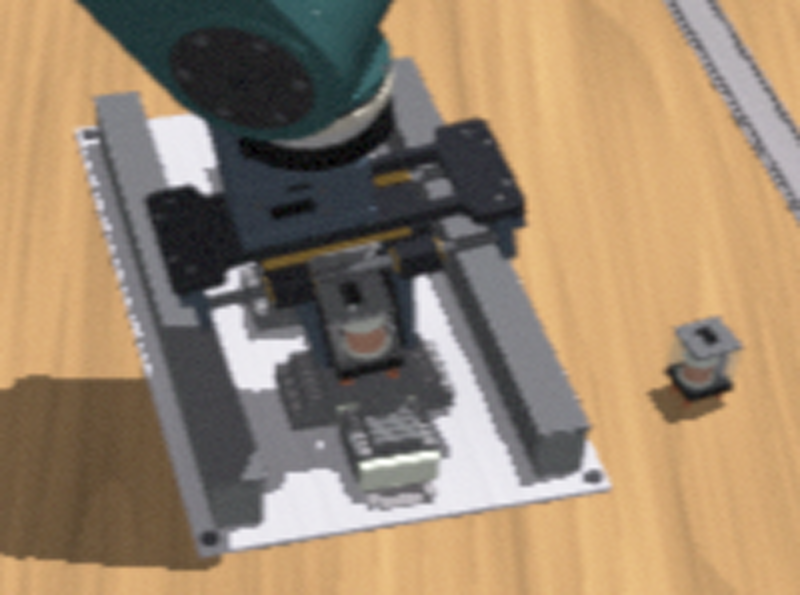

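>>> {"op": "jog_arm", "data": {"rows": [[[0,0,-0.05,-0.17,1.4,0,25],[0,0,-0.05,-0.17,1.4,0,25],[0,0,-0.05,-0.17,1.4,0,25],[0,0,-0.05,-0.17,1.4,0,25],[0,0,-0.05,-0.17,1.4,0,25],[0,0,-0.05,-0.17,1.4,0,25],[0,0,0,0,0,0,25]]]}}

```text
time_s: 15.22
ee_pos: [625.1, -124.5, 76.5]
eef_rot: [0.967, 1.394, -1.163]
ft_force: [-2.6, 3.0, 23.2]
finger_gap: 0.392
```

```bash
python3 st.py
```

```text
t 15.225 tcp [ 625.11 -124.46   76.53] tilt deg -8.44 side -0.1 pivot [ 621.1  -125.36   48.83] F [-2.6  3.  23.2] T [ 0.72  0.69 -0.02] gap 35.785431552554115
```

>>> {"op": "jog_arm", "data": {"rows": [[[0,0,0.05,-0.17,-1.4,0,25],[0,0,0.05,-0.17,-1.4,0,25],[0,0,0.05,-0.17,-1.4,0,25],[0,0,0.05,-0.17,-1.4,0,25],[0,0,0.05,-0.17,-1.4,0,25],[0,0,0.05,-0.17,-1.4,0,25],[0,0,0,0,0,0,25]]]}}

```text
time_s: 16.1
ee_pos: [614.2, -126.8, 76.7]
eef_rot: [1.132, 1.202, -0.939]
ft_force: [-10.6, -3.1, 20.3]
finger_gap: 0.392
```

```bash
python3 st.py;  python3 - <<'E'
from workcell import r
import cv2
im,d=r.get_image('side'); cv2.imwrite('pics/s9.png',cv2.resize(im[190:360,240:440],None,fx=4,fy=3.5,interpolation=cv2.INTER_CUBIC))
E
```

```text
t 16.1 tcp [ 614.24 -126.82   76.73] tilt deg 8.64 side -0.05 pivot [ 618.36 -125.96   49.05] F [-10.6  -3.1  20.3] T [-0.48  2.04  0.04] gap 35.777933578074396
```

View pics/s9.png

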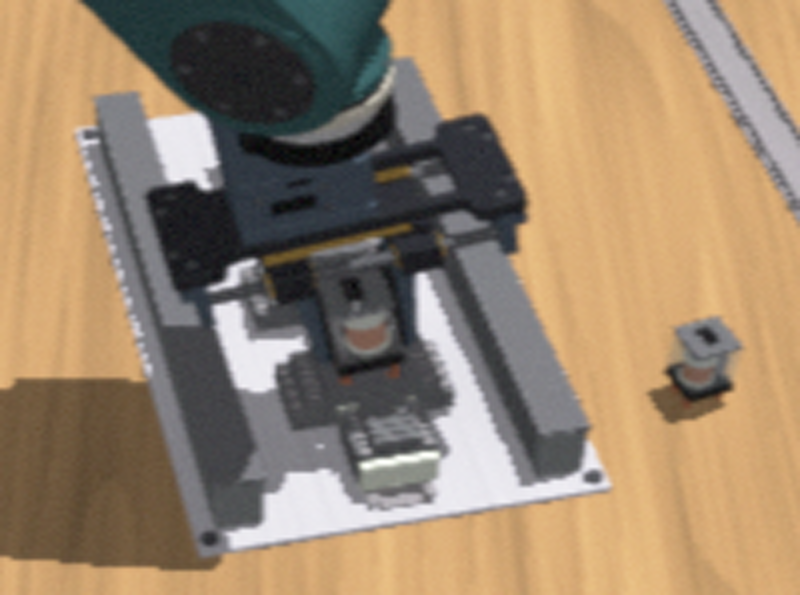

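>>> {"op": "jog_arm", "data": {"rows": [[[0,0,-0.05,-0.1,1.4,0,25],[0,0,-0.05,-0.1,1.4,0,25],[0,0,-0.05,-0.1,1.4,0,25],[0,0,0,0,0,0,25]]]}}

```text
time_s: 16.65
ee_pos: [619.5, -125.3, 76.4]
eef_rot: [1.052, 1.3, -1.051]
ft_force: [0.7, -0.2, -0.6]
finger_gap: 0.389
```

```bash
python3 st.py;  python3 - <<'E'
from workcell import r
import cv2
im,d=r.get_image('side'); cv2.imwrite('pics/s10.png',cv2.resize(im[230:330,280:400],None,fx=6,fy=6,interpolation=cv2.INTER_CUBIC))
E
```

```text
t 16.65 tcp [ 619.52 -125.28   76.36] tilt deg 0.08 side -0.04 pivot [ 619.56 -125.29   48.36] F [ 0.7 -0.2 -0.6] T [-0.03 -0.12  0.05] gap 35.4544693257068
```

View pics/s10.png

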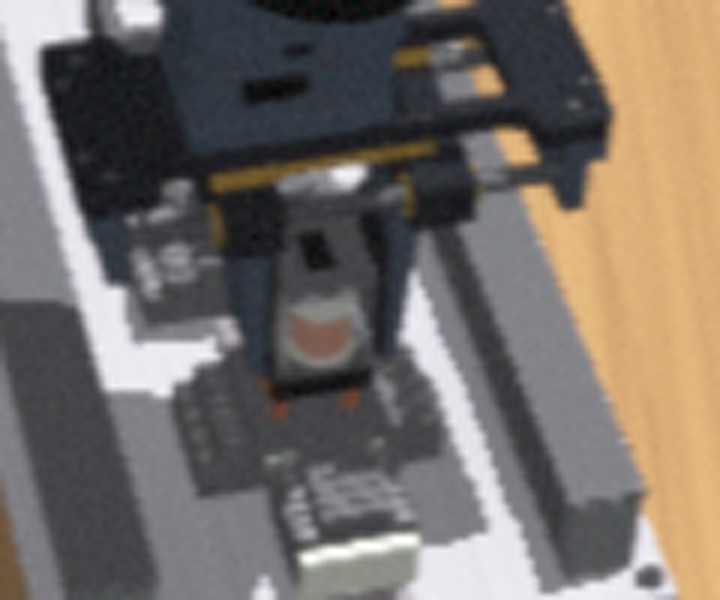

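Only the relay's weight (−0.6 N) is on the wrist, so both rows are free. I'll lift gently first.

>>> {"op": "jog_arm", "data": {"rows": [[[0,0,0,-1,0,0,25],[0,0,0,-1,0,0,25],[0,0,0,-1,0,0,25],[0,0,0,0,0,0,25]]]}}

```text
time_s: 17.2
ee_pos: [618.7, -125.3, 79.3]
eef_rot: [1.053, 1.301, -1.052]
ft_force: [0.9, 0.0, -0.9]
finger_gap: 0.39
```

```bash
python3 st.py
```

```text
t 17.2 tcp [ 618.74 -125.34   79.26] tilt deg 0.02 side -0.0 pivot [ 618.74 -125.34   51.26] F [ 0.9  0.  -0.9] T [-0.02 -0.13  0.02] gap 35.535244800650574
```

>>> {"op": "jog_arm", "data": {"rows": [[[0,0,0,-2,0,0,25],[0,0,0,-2,0,0,25],[0,0,0,-3,0,0,25],[0,0,0,-3,0,0,25],[0,0,0,-3,0,0,25],[0,0,0,0,0,0,25],[0,0,0,0,0,0,25],[0,0,0,0,0,0,25]]]}}

```text
time_s: 18.2
ee_pos: [618.6, -125.3, 92.0]
eef_rot: [1.052, 1.302, -1.052]
ft_force: [-0.7, -0.2, -1.0]
finger_gap: 0.395
```

```bash
python3 st.py;  python3 - <<'E'
from workcell import r
from h import *
im,d=r.get_image('side'); cv2.imwrite('pics/s11.png',cv2.resize(im[190:360,240:440],None,fx=4,fy=3.5,interpolation=cv2.INTER_CUBIC))
o=r.get_obs(); im,d=r.get_image('wrist'); cv2.imwrite('pics/w11.png',im)
K,T=cam(r,'wrist',o)
for uv in ((290,120),(260,60)): print(deproj(K,T,uv,d[uv[1],uv[0]]).round(1))
E
```

```text
t 18.2 tcp [ 618.61 -125.27   92.  ] tilt deg -0.01 side 0.01 pivot [ 618.6  -125.27   64.  ] F [-0.7 -0.2 -1. ] T [ 0.02 -0.13  0.01] gap 36.044891087682714
[588.8 -43.2  67.7]
[558.4  -9.3   2.8]
```

View pics/s11.png

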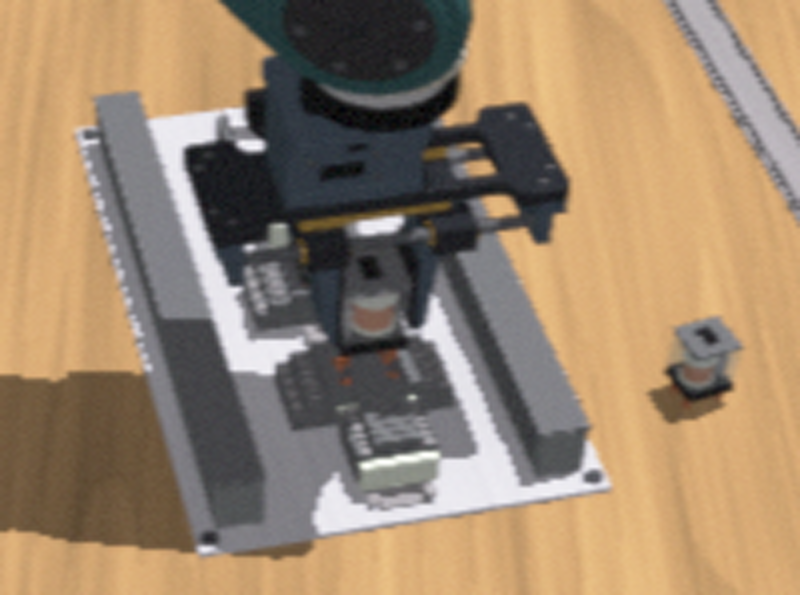

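View pics/w11.png

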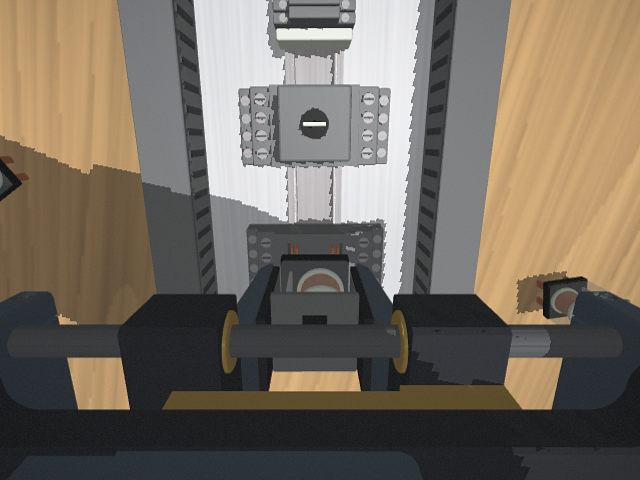

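The blades are visible and free above socket B. The relay sits in the fingers as it did at the grasp: its top edge is still at row 293. The timer top is at z = 67.7, so it is seated. Handing in.

```bash
python3 - <<'E'
from workcell import r
print(r.sign_off())
E
```

```text
the job is handed in; nothing more can be done
None
```

The isolator is at off and the relay is out of its socket. The arm holds it upright above socket B, and I handed the job in at about 18 s of the 48 s. No verdict was reported.

**What I did:** I gripped the isolator's bar at the one-bar mark and turned it to the ring. I then took the tall relay from socket B with the jaws along panel x. I rocked it by about ±8.5° over five swings, easing it up roughly 8 mm. At upright both rows were free, with only the relay's weight (−0.6 N) on the wrist, so I lifted it straight up.

**Last checks:**
- **Relay:** its origin is about 64 mm above the bench, worked out from the tool pose, so the blade tips are about 11 mm above the socket. It stands upright within 0.1°, within about 1 mm of the relay's original position. The wrist shows −1.0 N with the fingers 36 mm apart. The picture shows the blades clear of the socket and no slip in the grip.
- **Timer:** its top is at 67.7 mm, so it is seated.
- **Panel:** it looks flat and unmoved in the side view.
- **Bystanders:** I did not check the screwdriver, mug and bin again at the end. The arm did not go near them.

**What was less certain:**
- **Isolator:** the arm hid it in the last pictures. I last saw the pointer on the ring right after turning it, and nothing touched it afterwards.
- **Downward push:** the last two swings pressed down on the panel with 20 to 23 N, probably from blades rubbing. It went away once the relay was upright.
- **Camera agreement:** the fixed cameras and the wrist camera differed by about 2 mm on the panel's position. I used the wrist camera's values.

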